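# Unclip the charged glue-gun battery pack and hold it over the mat

### The arm

A 7-joint arm with a two-finger parallel gripper is mounted at the origin on the work surface. World frame = base frame: x ahead of the robot, y to its left, z up, the work surface at z = 0. Lengths are in m, angles in rad, forces in N, time in s.
With the tool pointing down it reaches from about 0.35 to 0.9 m from the base axis. Payload 7.2 kg.
Tool frame: the origin (TCP) lies between the finger pads; the fingertips stand 25 mm ahead of it and the grasp point (between the pads) lies 6 mm ahead of it (bot.finger_overhang is the distance from the TCP to the fingertips, in m); z points along the fingers, y is the line along which they close (so a half turn about z gives the same grasp; the last joint's range is limited). The gripper opens to 85 mm and grips with 20 to 120 N. Pads are 22 mm wide; open, the fingers measure 114 mm over their backs; the gripper's body (76 mm by 85 mm) begins 54 mm behind the grasp point. The pads swing forward as they close: fully open they stand 13 mm farther back than shut.
Start: joints at [-1.336, 0.411, -0.013, 1.596, 0.006, 1.134, -0.082], TCP at [0.186, 0.597, 0.256] pointing down, gripper open.
Joint ranges: [-2.95, 2.95], [-0.29, 1.99], [-1.47, 1.44], [0.14, 2.54], [-1.03, 4.17], [0.13, 1.85], [-2.86, 2.86]. Speed limits (rad/s): [2.39, 2.39, 3.01, 3.01, 3.14, 3.14, 3.14].

### API

Orientations are given as a unit quaternion [w, x, y, z].
In Python, from rig import bot gives the robot as it stands.
- The arm moves only by the tool carry_out, never from a script. Its argument "steps" is a list of rows, each a list of 2 entries, a list of its own where there are three numbers: the shift along the world's x, y, z each as a share of 0.3 m, from -1 to 1, then the turn, a rotation vector about the world's x, y, z each as a share of pi/2 rad, from -1 to 1. In form: [[[tx, ty, tz], [wx, wy, wz]], ...]. A call has exactly 10 rows; each row is the pose to reach, as a shift and turn from the pose commanded when the call began; what a row does not reach only later rows make up. A row lasts 1/8 s, in which the tool goes at most 62.5 mm and 10.7 degrees, less where a joint would pass 70% of its speed; a pose out of reach is approached as far as the arm can. A call with a number of a shift or a turn outside -1 to 1 is refused whole. A call with a gripper value outside its range is refused whole. "grip" is the closure, from -1 (fully open) to 1 (shut), set as the call begins (left out, the last holds). The fingers move at their own pace and stop on an object; "squeeze" is the grip in N (left out, the last holds). Time passes only in rows, so rows that repeat a pose let the fingers close, or fill a call up. It gives the time, the measured TCP pose, the force, the opening and the grip force at its end, in the units of the state.
- bot.state(): the state, without advancing time (a new reading comes with each control period).
- bot.get_image(name): name is "scene" or "top"; returns a dict with "image" (420x560x3 uint8, blue, green, red), "fx", "fy", "cx", "cy" (pixels), "R" (3x3) and "t" (3): a world point X has camera coordinates R X + t. Camera axes: x right, y down, z forward; pixel columns grow to the right and rows downward; lengths in m; the calibration is good to about 2 mm. A picture is of the moment at which its call begins. There is no depth.
- bot.close_job(): hands the job in; it is judged then, once.
The state is a dict: "time_s": time; "joint_pos": joint angles; "joint_velocities": joint speeds; "joint_torque": joint torques, N m; "tcp_pos": TCP position; "ee_rot": TCP orientation; "contact_force": force on the tool from outside, world axes, zero at the start; "wrist_torque": the same for the moment, N m; "finger_gap": opening from 0.0 (shut) to 1.0 (fully open); "grip_force": force on a finger pad.
Only numpy, scipy, OpenCV 4.12 (cv2) and the standard library are available. Lean on these libraries where they do the work, as an engineer would, in place of code of your own. Each camera call takes 0.05 s, during which the arm holds its last target. There are 200 camera calls.

### The job

Take the charged battery pack out of the dock with the green lamp: pinch its two orange side catches together, draw it straight up out of the dock, and carry it over the green cutting mat. Finish while still holding it there, upright and still, with both catches pinched in and its underside at least 10 cm above the mat, so that I can wipe its contacts: do not put it down or let go. Leave the other pack in the dock with the red lamp and do not disturb the bottles.

Things in the scene. Friction and masses are not known exactly. Their poses are not given: they have to be found in the camera images.
- pack_center (a point): Centre of the charged battery pack, which stands upright in the dock with the green lamp, square to it (same x and y axes). A near-black block 60 mm (x) by 38 mm (y) by 88 mm tall with a blue band and blue top label, 0.2 to 0.45 kg. This point is 44 mm above its underside; z up. Seated, its underside is 12 mm and its top 100 mm above the table.
- pack_grip (a point): Point midway between the charged pack's two orange catch buttons, 20 mm above its centre, 76 mm above the table when seated. The buttons are on its +y and -y sides, each 24 mm wide (x) and 28 mm tall; their outer faces are 64 mm apart at rest, 54 mm when both are pinched in. With both in, the pack draws straight up and is free after 30 mm. Let go, they spring out.
- catch_left (a joint): Travel of the spring catch on the pack's +y side: 0 when out, 0.005 m when fully pinched in (3 N to start it, 6 N at the stop). Its hook holds the pack under the dock's lip until the catch is in by about 3 mm.
- catch_right (a joint): The same for the catch on the pack's -y side.
- dock_green: Charging dock with a green lamp: a grey block 130 mm (x) by 116 mm (y) by 42 mm tall, screwed to the table, with a well 30 mm deep in the middle of its top in which the charged pack stands. Origin at the centre of its underside; z up. The round lamp (17 mm) is on its top, 48 mm to the +x side of the centre.
- dock_red: Identical charging dock with a red lamp, screwed to the table; another pack is still charging in it. Origin at the centre of its underside.
- other_pack_center (a point): Centre of the pack that is still charging in the dock with the red lamp; it looks the same as the charged one, same sizes. To be left alone.
- mat: Small green cutting mat with a pale grid, fixed flat on the table: 210 mm (x) by 150 mm (y), 3 mm thick. Origin at the centre of its underside; z up.
- blue_paint: Bystander: blue paint bottle, 64 mm across and 190 mm tall, standing. Origin at the centre of its underside.
- grey_paint: Bystander: grey paint bottle with a red label, 64 mm across and 180 mm tall, standing. Origin at the centre of its underside.
- glue: Bystander: small white glue bottle with a green cap, 40 mm across and 100 mm tall, standing. Origin at the centre of its underside.
Not all that is in view belongs to the job. Leave any turquoise look-alike of the dock_green alone.

How it is judged:
By the outcome, as a careful person would: the job done as asked, in the order asked, and still so for the second after the job is handed in, while the arm keeps its last pose, push and grip.
It also fails if it takes over 40 s, if anything falls off the work surface, if the arm or the gripper's body presses on something with over 40 N, if the wrist force passes 120 N, or if a joint passes its speed limit or range.

## Working session

There is one attempt and no reset: what is moved stays moved. The work goes in short steps, Python scripts to look and compute and a tool call to move; the robot and the scene stay as the last step left them, time stands still between calls to the robot, and variables do not carry over. Pictures are saved under pics/ and viewed, at most 10 in all, crops included, and the job is handed in when it is done.

Besides the shell and the picture viewer there is one more tool, called after ">>>" as a command line: name --argument value ..., lists and objects as JSON in quotes. carry_out: Moves the arm, as the interface text tells. Its arguments: {"type":"object","properties":{"steps":{"type":"array","items":{"type":"array"}},"grip":{"type":"number"},"squeeze":{"type":"number"}},"required":["steps"]}

```bash
mkdir -p pics
python3 - <<'E'
from rig import bot
import cv2,pickle
d={}
for n in("scene","top"):
    d[n]=bot.get_image(n); cv2.imwrite(f"pics/{n}0.png",d[n]["image"])
    print(n,d[n]["fx"],d[n]["R"],d[n]["t"])
pickle.dump(d,open("d0.pkl","wb"))
s=bot.state();print(s["time_s"],s["tcp_pos"],s["ee_rot"],s["finger_gap"],s["contact_force"])
E
```

```text
scene 396.1257096080768 [[ 0.78899386  0.61437612  0.00553785]
 [ 0.39048239 -0.49446551 -0.77654836]
 [-0.4743545   0.61485433 -0.63003331]] [-0.43170686 -0.17671803  1.24206094]
top 509.19661272330717 [[-0.00927216 -0.9997803  -0.01879817]
 [-0.99451141  0.01117928 -0.10402925]
 [ 0.10421655  0.01773042 -0.99439657]] [0.01562817 0.58489442 0.95896691]
0.1 [0.18628439 0.59615204 0.2555103 ] [-7.29056062e-05  1.50823987e-01  9.88560346e-01 -7.49382386e-04] 0.9981960162069358 [ 0.10027643 -0.8620482  -0.5963832 ]
```

View pics/scene0.png

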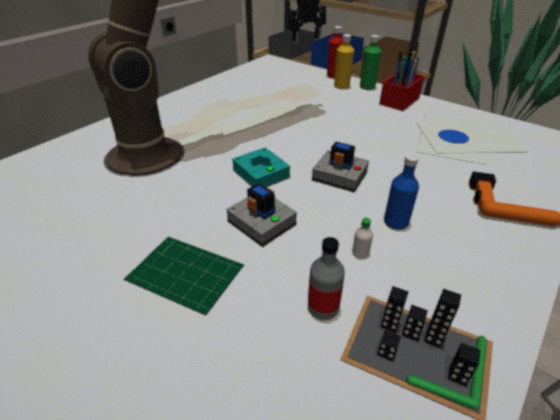

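View pics/top0.png

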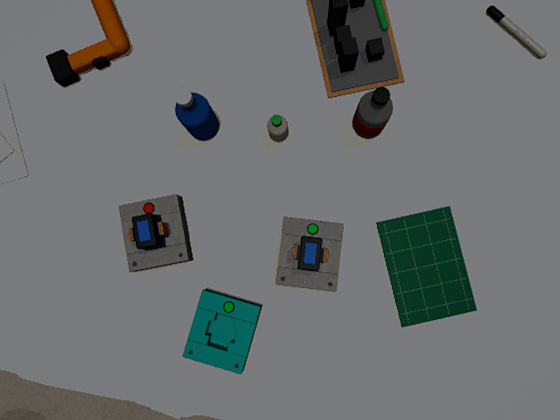

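Top view candidates for the target are:
- The grey dock with the green lamp at (313,229), holding a pack at (310,253). This matches the description.
- The grey dock with the red lamp at (149,208), holding a pack at (145,231). Leave alone.
- The empty turquoise look-alike, lamp at (229,307). Leave alone.

The mat is at (426,266), the grey bottle at (372,115), the glue at (278,128) and the blue bottle at (200,115).

```bash
cat > h.py <<'E'
import numpy as np,cv2
def ray(c,px,z):
    d=c["R"].T@np.array([(px[0]-c["cx"])/c["fx"],(px[1]-c["cy"])/c["fy"],1]); o=-c["R"].T@c["t"]
    return o+d*(z-o[2])/d[2]
def blob(c,lo,hi,box):
    x0,y0,x1,y1=box; hsv=cv2.cvtColor(c["image"],cv2.COLOR_BGR2HSV)
    m=np.zeros(hsv.shape[:2],np.uint8); m[y0:y1,x0:x1]=cv2.inRange(hsv,lo,hi)[y0:y1,x0:x1]
    cs=cv2.findContours(m,cv2.RETR_EXTERNAL,cv2.CHAIN_APPROX_NONE)[0]
    return sorted(cs,key=cv2.contourArea)[::-1]
def rect(c,ct,z):
    P=np.array([ray(c,p,z)[:2] for p in ct[:,0].astype(float)])
    r=cv2.minAreaRect((P*1000).astype(np.float32)); return r
E
python3 - <<'E'
import pickle; from h import *
d=pickle.load(open("d0.pkl","rb"));c=d["top"]
f=lambda r:np.round(np.r_[r[0],r[1],r[2]],1)
k=blob(c,(100,110,60),(125,255,255),(295,235,330,275)); print("label",f(rect(c,k[0],.1)))
k=blob(c,(40,80,50),(85,255,255),(303,220,323,238)); lamp=f(rect(c,k[0],.042)); print("lamp",lamp)
k=blob(c,(5,90,50),(22,255,255),(285,235,335,275))
for q in k[:2]: print("catch",f(rect(c,q,.09)),cv2.contourArea(q))
k=blob(c,(0,0,60),(180,45,140),(270,212,350,296)); print("dock",f(rect(c,k[0],.042)))
k=blob(c,(40,60,20),(90,255,255),(370,200,485,330)); print("mat",f(rect(c,k[0],.003)))
for n,p in dict(blue=(206,130),grey=(366,130),glue=(279,136)).items(): print(n,ray(c,p,0.02))
print([np.round(ray(c,p,.042),3) for p in[(284,217),(344,220),(337,291),(276,284)]])
im=c["image"][195:305,255:365]; a=cv2.resize(im,(440,440),interpolation=cv2.INTER_CUBIC)
s=d["scene"]["image"][170:250,215:310]; b=cv2.resize(s,(350,440))
cv2.imwrite("pics/crop.png",np.hstack([a,b[:, :350]]))
E
```

```text
label [497.9 -24.   21.1  37.5  82.6]
lamp [546.1 -30.4  17.6  16.3  44.3]
catch [502.1   5.8   4.7  22.2  82.3] 20.5
catch [494.3 -54.1   4.5  22.1  81.9] 20.5
dock [498.6 -24.5 151.5 157.6  89.4]
mat [ 472.5 -252.6  209.   149.9   12.2]
blue [0.74684405 0.17915615 0.02      ]
grey [ 0.74229465 -0.14050316  0.02      ]
glue [0.73252631 0.03291537 0.02      ]
[array([0.568, 0.023, 0.042]), array([ 0.561, -0.091,  0.042]), array([ 0.427, -0.075,  0.042]), array([0.441, 0.04 , 0.042])]
```

View pics/crop.png

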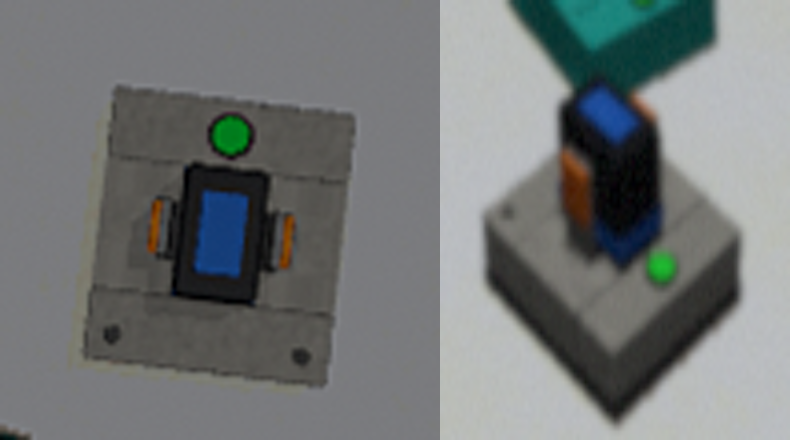

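The crop confirms the choice: grey dock, green lamp, upright pack with a catch on each side at crop (156,226) and (286,240). The pack is at about (0.498, -0.024) with yaw about -7.5°, so the tool needs about +9.8° of turn. The mat is at (0.4725, -0.2526).

>>> carry_out --steps '[[[0.03,-0.06,0],[0,0,0.01]],[[0.09,-0.18,0],[0,0,0.02]],[[0.15,-0.31,0],[0,0,0.03]],[[0.22,-0.45,0],[0,0,0.05]],[[0.29,-0.59,0],[0,0,0.06]],[[0.36,-0.73,0],[0,0,0.08]],[[0.42,-0.85,0],[0,0,0.09]],[[0.47,-0.94,0],[0,0,0.1]],[[0.5,-1,0],[0,0,0.109]],[[0.5,-1,0],[0,0,0.109]]]' --grip -1 --squeeze 45

```text
time_s: 1.35
tcp_pos: [0.337, 0.2942, 0.2564]
ee_rot: [0.0, 0.067, 0.998, -0.0]
contact_force: [-0.6, 0.4, -0.2]
finger_gap: 0.997
grip_force: 0.0
```

>>> carry_out --steps '[[[0.03,-0.06,0],[0,0,0]],[[0.09,-0.18,0],[0,0,0]],[[0.15,-0.31,0],[0,0,0]],[[0.22,-0.45,0],[0,0,0]],[[0.29,-0.59,0],[0,0,0]],[[0.36,-0.73,0],[0,0,0]],[[0.43,-0.85,0],[0,0,0]],[[0.49,-0.94,0],[0,0,0]],[[0.53,-1,0],[0,0,0]],[[0.53,-1,0],[0,0,0]]]'

```text
time_s: 2.6
tcp_pos: [0.4956, -0.0042, 0.2561]
ee_rot: [-0.0, 0.067, 0.998, -0.0]
contact_force: [0.4, -0.0, -0.7]
finger_gap: 0.999
grip_force: 0.0
```

>>> carry_out --steps '[[[0.008,-0.02,0],[0,0,0]],[[0.008,-0.05,0],[0,0,0]],[[0.008,-0.067,-0.02],[0,0,0]],[[0.008,-0.067,-0.1],[0,0,0]],[[0.008,-0.067,-0.18],[0,0,0]],[[0.008,-0.067,-0.26],[0,0,0]],[[0.008,-0.067,-0.31],[0,0,0]],[[0.008,-0.067,-0.34],[0,0,0]],[[0.008,-0.067,-0.353],[0,0,0]],[[0.008,-0.067,-0.353],[0,0,0]]]'

```text
time_s: 3.85
tcp_pos: [0.498, -0.0236, 0.1506]
ee_rot: [0.0, 0.066, 0.998, 0.0]
contact_force: [-0.4, 0.8, 0.1]
finger_gap: 0.998
grip_force: 0.0
```

Run:
```python
from rig import bot
import cv2,numpy as np
a=bot.get_image("scene")["image"][130:270,180:320]; b=bot.get_image("top")["image"][170:310,240:380]
cv2.imwrite("pics/p1.png",np.hstack([cv2.resize(i,(400,400),interpolation=cv2.INTER_CUBIC) for i in(a,b)]))
```

```text
(no output)
```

View pics/p1.png

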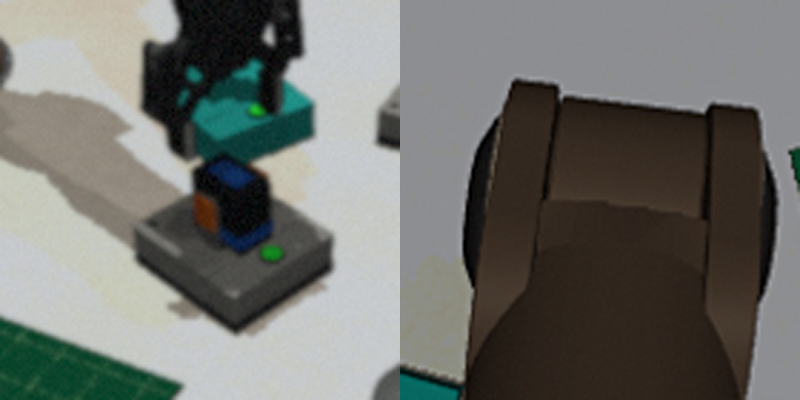

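The scene crop shows the open fingers above the pack, straddling it, with tips at about (185,150) and (270,105) and the pack at (232,200). The arm hides the pack in the top view. I'll descend to TCP z ≈ 0.08.

>>> carry_out --steps '[[[0,0,-0.02],[0,0,0]],[[0,0,-0.05],[0,0,0]],[[0,0,-0.08],[0,0,0]],[[0,0,-0.11],[0,0,0]],[[0,0,-0.14],[0,0,0]],[[0,0,-0.17],[0,0,0]],[[0,0,-0.2],[0,0,0]],[[0,0,-0.22],[0,0,0]],[[0,0,-0.235],[0,0,0]],[[0,0,-0.235],[0,0,0]]]'

```text
time_s: 5.2
tcp_pos: [0.4977, -0.0236, 0.0797]
ee_rot: [-0.0, 0.066, 0.998, -0.0]
contact_force: [0.3, 0.0, 0.1]
finger_gap: 0.996
grip_force: 0.0
```

Run:
```python
from rig import bot
import cv2,numpy as np
a=bot.get_image("scene")["image"][150:250,200:320]
cv2.imwrite("pics/p2.png",cv2.resize(a,(720,600),interpolation=cv2.INTER_CUBIC))
```

```text
(no output)
```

View pics/p2.png

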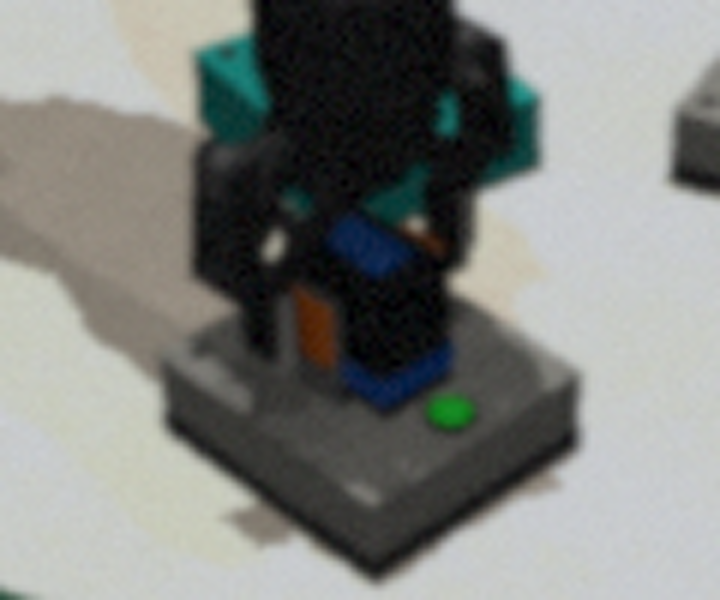

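The fingers stand outside both catches: -y finger at (262,300), its catch at (315,325), +y finger at (455,230). Now pinch.

>>> carry_out --steps '[[[0,0,0],[0,0,0]],[[0,0,0],[0,0,0]],[[0,0,0],[0,0,0]],[[0,0,0],[0,0,0]],[[0,0,0],[0,0,0]],[[0,0,0],[0,0,0]],[[0,0,0],[0,0,0]],[[0,0,0],[0,0,0]],[[0,0,0],[0,0,0]],[[0,0,0],[0,0,0]]]' --grip 1 --squeeze 45

```text
time_s: 6.5
tcp_pos: [0.4985, -0.0231, 0.0815]
ee_rot: [0.001, 0.066, 0.998, 0.001]
contact_force: [-3.6, 0.7, 17.0]
finger_gap: 0.582
grip_force: 43.7
```

Run:
```python
from rig import bot
s=bot.state()
for k in("finger_gap","grip_force","contact_force","wrist_torque","tcp_pos"):print(k,s[k])
```

```text
finger_gap 0.5824605749141685
grip_force 43.70770812034607
contact_force [-3.60066935  0.65538802 17.0128602 ]
wrist_torque [0.2527416  0.92903793 0.06686674]
tcp_pos [ 0.49845836 -0.02307659  0.08147177]
```

>>> carry_out --steps '[[[0,0,0.005],[0,0,0]],[[0,0,0.01],[0,0,0]],[[0,0,0.015],[0,0,0]],[[0,0,0.02],[0,0,0]],[[0,0,0.025],[0,0,0]],[[0,0,0.03],[0,0,0]],[[0,0,0.035],[0,0,0]],[[0,0,0.04],[0,0,0]],[[0,0,0.04],[0,0,0]],[[0,0,0.04],[0,0,0]]]'

```text
time_s: 7.75
tcp_pos: [0.4978, -0.0235, 0.0919]
ee_rot: [0.0, 0.066, 0.998, 0.0]
contact_force: [-0.0, -0.3, -2.5]
finger_gap: 0.573
grip_force: 47.0
```

Run:
```python
from rig import bot
import cv2,numpy as np
a=bot.get_image("scene")["image"][150:250,200:320]
cv2.imwrite("pics/p3.png",cv2.resize(a,(720,600),interpolation=cv2.INTER_CUBIC))
```

```text
(no output)
```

View pics/p3.png

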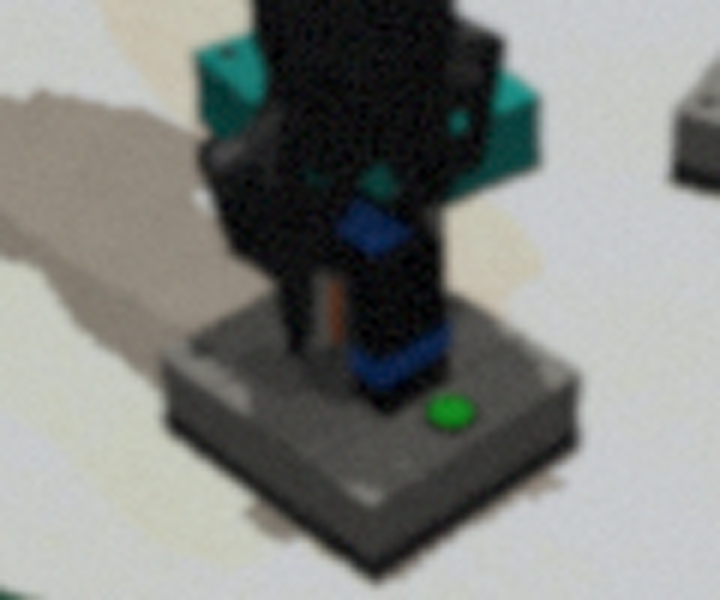

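The pack is rising with the gripper: the black below the blue band is now visible at (395,395), and the -2.5 N load fits its weight. Next, straight up.

>>> carry_out --steps '[[[0,0,0.02],[0,0,0]],[[0,0,0.05],[0,0,0]],[[0,0,0.09],[0,0,0]],[[0,0,0.14],[0,0,0]],[[0,0,0.2],[0,0,0]],[[0,0,0.27],[0,0,0]],[[0,0,0.34],[0,0,0]],[[0,0,0.4],[0,0,0]],[[0,0,0.44],[0,0,0]],[[0,0,0.46],[0,0,0]]]'

```text
time_s: 9.05
tcp_pos: [0.4979, -0.0235, 0.2308]
ee_rot: [0.0, 0.066, 0.998, 0.0]
contact_force: [-0.1, 0.6, -4.4]
finger_gap: 0.572
grip_force: 47.3
```

Run:
```python
from rig import bot
import cv2,numpy as np
a=bot.get_image("scene")["image"][110:260,190:340]
cv2.imwrite("pics/p4.png",cv2.resize(a,(600,600),interpolation=cv2.INTER_CUBIC))
```

```text
(no output)
```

View pics/p4.png

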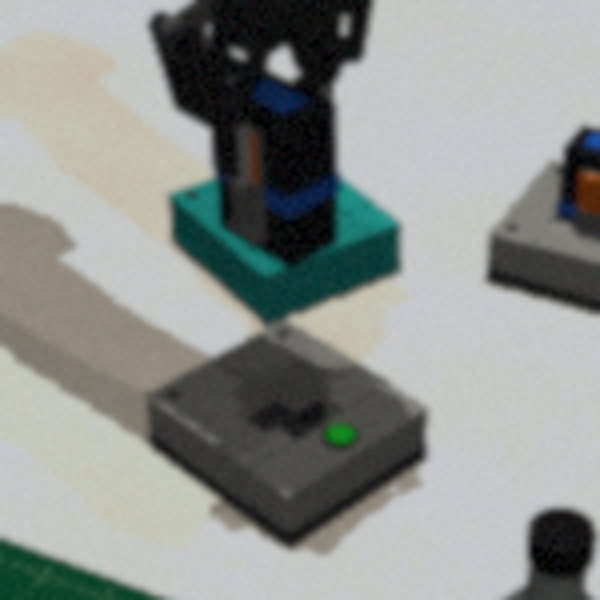

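The pack is out and upright, centred near (280,170), and the dock well is empty at (290,410). Next, over the mat.

>>> carry_out --steps '[[[0,-0.02,0],[0,0,0]],[[-0.01,-0.08,0],[0,0,0]],[[-0.02,-0.18,0],[0,0,0]],[[-0.03,-0.29,0],[0,0,0]],[[-0.045,-0.41,0],[0,0,0]],[[-0.06,-0.53,0],[0,0,0]],[[-0.07,-0.64,0],[0,0,0]],[[-0.08,-0.71,0],[0,0,0]],[[-0.085,-0.75,0],[0,0,0]],[[-0.085,-0.763,0],[0,0,0]]]'

```text
time_s: 10.35
tcp_pos: [0.4719, -0.2529, 0.2294]
ee_rot: [-0.0, 0.066, 0.998, 0.0]
contact_force: [-0.9, 0.0, -3.4]
finger_gap: 0.571
grip_force: 47.3
```

>>> carry_out --steps '[[[0,0,0],[0,0,0]],[[0,0,0],[0,0,0]],[[0,0,0],[0,0,0]],[[0,0,0],[0,0,0]],[[0,0,0],[0,0,0]],[[0,0,0],[0,0,0]],[[0,0,0],[0,0,0]],[[0,0,0],[0,0,0]],[[0,0,0],[0,0,0]],[[0,0,0],[0,0,0]]]'

```text
time_s: 11.6
tcp_pos: [0.4723, -0.2524, 0.2299]
ee_rot: [-0.0, 0.066, 0.998, 0.0]
contact_force: [-0.4, -0.6, -3.2]
finger_gap: 0.571
grip_force: 47.3
```

Run:
```python
from rig import bot
import cv2,numpy as np
cv2.imwrite("pics/p5.png",bot.get_image("scene")["image"])
```

```text
(no output)
```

View pics/p5.png

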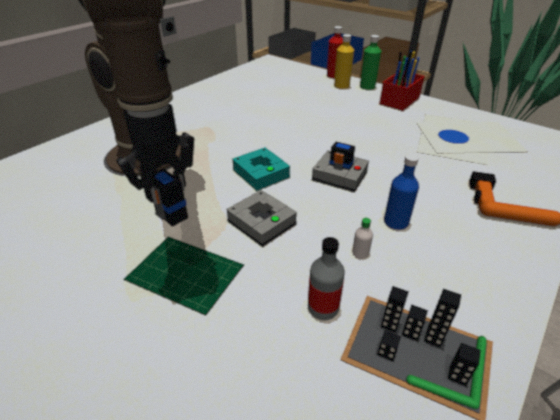

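The pack is held at (170,195) above the mat at (185,272), and the bottles and the other pack are unmoved. I'll check numerically that it is upright and that the height is right.

Run:
```python
from rig import bot
import cv2; from h import *
c=bot.get_image("scene"); im=c["image"].copy()
a=np.radians(-7.5);ex=np.array([np.cos(a),np.sin(a)]);ey=np.array([-ex[1],ex[0]])
for z in(.16,.248):
    q=[]
    for sx,sy in((1,1),(1,-1),(-1,-1),(-1,1)):
        X=np.r_[np.array([.4723,-.2524])+sx*.03*ex+sy*.019*ey,z]; p=c["R"]@X+c["t"]; q.append([(c["fx"]*p[0]/p[2]+c["cx"]-120)*6,(c["fy"]*p[1]/p[2]+c["cy"]-140)*6])
    q=np.int32(q); print(z,q.tolist())
    o=cv2.resize(im[140:240,120:220],(600,600),interpolation=cv2.INTER_CUBIC) if z==.16 else o
    cv2.polylines(o,[q],True,(0,255,255),1)
cv2.imwrite("pics/p6.png",cv2.convertScaleAbs(o,alpha=1.8))
```

```text
0.16 [[410, 469], [307, 525], [205, 437], [307, 386]]
0.248 [[367, 241], [254, 294], [147, 209], [258, 162]]
```

View pics/p6.png

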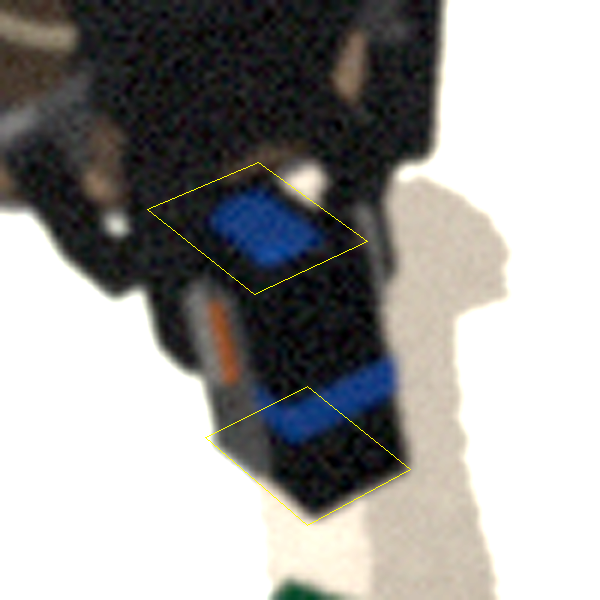

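The drawn outline matches the pack: top corners near (367,241) and (254,294), bottom corner near (307,520). It is upright, with its underside at about 0.16 m. The fingers have stalled at a 47 N grip, so both catches are in. Handing in.

```bash
python3 -c "
from rig import bot
print(bot.close_job())"
```

```text
the job is handed in; nothing more can be done
None
```

The charged pack is out of the green-lamp dock and held still and upright over the mat, its underside about 16 cm up and both catches pinched in at about 47 N (judged from grip force); the other pack and the bottles look untouched, and the job is handed in, with no verdict returned.

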